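# Hold the probe rod in the guide hole of the gauging stand

### The arm

A 6-joint arm with a two-finger parallel gripper is mounted at the origin on a cart in front of the work surface, level with it; the furniture and walls round the work are solid. World frame = base frame: x ahead of the robot, y to its left, z up, the work surface at z = 0. Lengths are in mm, angles in rad, forces in N, time in s.
With the tool pointing down it reaches from about 275 to 750 mm from the base axis. Payload 10.2 kg.
Tool frame: the origin (TCP) lies at the very end of the fingers, on their centre line; the grasp point (between the pads) lies 19 mm behind it; z points along the fingers, y is the line along which they close (so a half turn about z gives the same grasp; the last joint's range is limited). The gripper opens to 85 mm and grips with 20 to 120 N. Pads are 22 mm wide; open, the fingers measure 114 mm over their backs; the gripper's body (76 mm by 85 mm) begins 54 mm behind the grasp point. The pads swing forward as they close: fully open they stand 13 mm farther back than shut.
Start: joints at [1.007, 0.313, 1.498, -0, 1.331, -0.223], TCP at [175.489, 494.808, 231.294] pointing down, gripper open.
Joint ranges: [-2.94, 2.94], [-0.97, 2.17], [0.19, 2.56], [-1.23, 4.37], [0.02, 3.11], [-2.88, 2.88]. Speed limits (rad/s): [2.39, 2.39, 3.01, 3.14, 3.14, 3.14].

### API

Orientations are given as a unit quaternion [w, x, y, z].
In Python, from rig import ctrl gives the robot as it stands.
- The arm moves only by the tool step_arm, never from a script. Its argument "increments" is a list of rows, each a list of 3 entries, a list of its own where there are three numbers: the shift along the tool's x, y, z in cm, then the turn, a rotation vector about the tool's x, y, z in degrees, then the opening in per cent of the stroke, from 0 (shut) to 100 (fully open). A call has 1 to 8 rows; each row is the pose to reach, as a shift and turn from the pose commanded when the call began, along the tool's axes at that moment; what a row does not reach only later rows make up. A row lasts 1/8 s, in which the tool goes at most 62.5 mm and 10.7 degrees, less where a joint would pass 70% of its speed; a pose out of reach is approached as far as the arm can. A call with a gripper value outside its range is refused whole. The fingers move at their own pace and stop on an object; "squeeze" is the grip in N (left out, the last holds). Time passes only in rows, so rows that repeat a pose let the fingers close. It gives the time, the measured TCP pose, the force, the opening and the grip force at its end, in the units of the state.
- ctrl.sense(): the state, without advancing time (a new reading comes with each control period).
- ctrl.capture(name): name is "scene" or "top" or "wrist"; returns a dict with "img" (400x640x3 uint8, red, green, blue), "fx", "fy", "cx", "cy" (pixels), "extrinsics" (4x4, takes a point from camera to world coordinates). Camera axes: x right, y down, z forward; pixel columns grow to the right and rows downward; lengths in mm; the calibration is good to about 2 mm. A picture is of the moment at which its call begins. There is no depth.
- ctrl.finish_job(): hands the job in; it is judged then, once.
The state is a dict: "time_s": time; "joints": joint angles; "dq": joint speeds; "tau": joint torques, N m; "eef_pos": TCP position; "ee_rot": TCP orientation; "force": force on the tool from outside, world axes, zero at the start; "wrist_torque": the same for the moment, N m; "grip_width": opening from 0.0 (shut) to 1.0 (fully open); "grip_force": force on a finger pad.
Only numpy, scipy, OpenCV 4.12 (cv2) and the standard library are available. Lean on these libraries where they do the work, as an engineer would, in place of code of your own. Each camera call takes 0.05 s, during which the arm holds its last target. There are 200 camera calls.

### The job

On the gauging stand, first push the carriage with the watch movement along its slide, under the bridge, until the spring detent snaps it fully home. Then take the slim probe rod out of the wooden rack (leave the short thick plug where it is) and lower it upright through the guide hole in the bridge without touching the stand. Finish while still holding it there, centred in the hole and still, with its tip about halfway down the gap between the bridge and the movement, touching neither.

Things in the scene. Friction and masses are not known exactly. Their poses are not given: they have to be found in the camera images.
- carriage (a joint): Slide of the carriage on the gauging stand, m: 0 at the near (open) end of the slide, 0.040 fully home against its solid end stop with the movement centred under the guide hole; starts between 0 and 0.012. Slide friction under 1 N; from 0.026 on a spring ball resists with up to about 6 N, past about 0.037 it snaps the carriage home by itself and holds it there with about 3 N.
- post (a point): Centre of the upright steel push post on the carriage: round, 12 mm in diameter, 45 mm high; this point is half-way up the post, 22.5 mm above the carriage plate (plate top 22 mm above the bench) and 22.5 mm below the post's top. Its x axis points along the slide, towards home. The post moves with the carriage and stays 70 mm behind the movement's centre along the slide.
- bore (a point): Centre of the guide hole in the aluminium bridge of the gauging stand, half-way through its 10 mm thickness: a vertical through hole 18 mm in diameter (5 mm clear all round the probe's stem). Bridge: 40 mm along the slide, 96 mm across, underside 62 mm and top 72 mm above the bench (this point 67 mm). The x axis points along the slide in the direction in which the carriage goes home, z up.
- movement_top (a point): Centre of the top of the watch movement (34 mm in diameter, 12 mm high) fixed on the carriage, 34 mm above the bench: once home it lies 28 mm below the underside of the bridge, straight under the hole.
- gauge: The gauging stand, fixed to the bench: dark steel base plate 174 x 96 x 10 mm with slide, carriage, detent and bridge; origin on the underside straight below the guide hole; x axis along the slide towards home. The base reaches from 132 mm behind the hole to 42 mm ahead of it.
- probe_grip (a point): Centre of the grip of the loose probe rod, which stands upright in one of the rack's two holes: dark round grip 14 mm in diameter and 35 mm long at the top of a straight steel stem 8 mm in diameter and 80 mm long; 115 mm over all, about 60 g. This point lies on the axis, 17.5 mm below the top and 97.5 mm above the tip (108 mm above the bench while in the rack). z axis along the rod, up.
- probe_tip (a point): The flat lower end of the probe rod, on its axis, 97.5 mm below the grip centre; in the rack it stands on the floor of a 30 mm deep, 9 mm wide hole, 10 mm above the bench.
- probe: The probe rod; origin at its tip, z axis along the rod towards the grip.
- plug_head (a point): Centre of the head of the short plug in the rack's other hole: head 22 mm in diameter and 30 mm high on a short 8 mm stem, its top 74 mm above the bench. Stays in the rack.
- rack: Dark wooden rack, fixed to the bench: block 46 x 124 x 40 mm with two vertical holes 35 mm either side of its centre along its long (y) axis; origin at the centre of its underside. Which hole holds the probe varies.
- bench_lamp: Fixed bench lamp whose wide metal shade hangs to the left of the work: it fills x 0.41 to 0.71, y 0.33 to 0.63 from 0.15 m above the bench upward (it does not vary). Keep arm and gripper to the right of it or nearer the robot.
- side_panel: Fixed upright board at the right edge of the work: from x 0.50 backward at y -0.06 to -0.03, 0.28 m high, with a brush hung on it at x 0.59 to 0.62 that reaches to y 0.01 (it does not vary). A glass shelf crosses the back from x 0.70, 0.16 m above the bench.

How it is judged (in metres and radians):
On the way, in this order (a step that is already met when the one before it is completed fails the run):
1. the carriage is snapped fully home (value of joint carriage above 0.0385 m), for 0.2 s.
2. the probe rod is lifted clear of the rack in the gripper (height (world z) of probe_tip above 0.05 m and contact force between the fingers and probe above 1 N), for 0.1 s.
At the end, for the whole second after the job is handed in: The carriage is home (beyond 0.0385 m). The probe rod is held by the fingers alone, still (under 20 mm/s), upright within 4 degrees, its tip within 3.5 mm of the hole's axis, 4 to 24 mm below the underside of the bridge (at least 4 mm above the movement), touching no part of the stand (value of joint carriage above 0.0385 m and horizontal distance between each of probe_tip, movement_top and bore below 0.0035 m and angle between probe's own z axis and vertical below 0.07 rad and z of probe_tip in the frame of bore between -0.029 and -0.009 m and contact force between the fingers and probe above 1 N and contact force between probe and gauge below 0.1 N and linear speed of probe below 0.02 m/s); the arm keeps its last pose, push and grip.
It fails at once if the probe rod touches the gauging stand (bore wall, bridge or movement) (contact force between probe and gauge above 0.3 N).
It fails at once if the plug is moved from its place in the rack (distance of plug_head from where it was at the start of the episode above 0.02 m).
It also fails if it takes over 58 s, if anything falls off the work surface, if the arm or the gripper's body presses on something with over 40 N, if the wrist force passes 120 N, or if a joint passes its speed limit or range.

## Working session

There is one attempt and no reset: what is moved stays moved. The work goes in short steps, Python scripts to look and compute and a tool call to move; the robot and the scene stay as the last step left them, time stands still between calls to the robot, and variables do not carry over. Pictures are saved under pics/ and viewed, at most 10 in all, crops included, and the job is handed in when it is done.

Besides the shell and the picture viewer there is one more tool, called after ">>>" as name(argument=value, ...) on one line, values as JSON. step_arm: Moves the arm, as the interface text tells. Its arguments: {"type":"object","properties":{"increments":{"type":"array"},"squeeze":{"type":"number"}},"required":["increments"]}

```bash
mkdir -p pics
cat > h.py <<'E'
import numpy as np, cv2
from rig import ctrl
def ray(c,u,v):
    E=np.array(c["extrinsics"]);d=E[:3,:3]@np.array([(u-c["cx"])/c["fx"],(v-c["cy"])/c["fy"],1.]);return E[:3,3],d
def onz(c,u,v,z):
    o,d=ray(c,u,v);return o+d*(z-o[2])/d[2]
def proj(c,p):
    E=np.array(c["extrinsics"]);q=E[:3,:3].T@(np.array(p,float)-E[:3,3]);return c["fx"]*q[0]/q[2]+c["cx"],c["fy"]*q[1]/q[2]+c["cy"]
def tri(c1,p1,c2,p2):
    A=np.zeros((3,3));b=np.zeros(3)
    for c,p in((c1,p1),(c2,p2)):
        o,d=ray(c,*p);d=d/np.linalg.norm(d);M=np.eye(3)-np.outer(d,d);A+=M;b+=M@o
    return np.linalg.solve(A,b)
def snap(n,f):
    c=ctrl.capture(n);cv2.imwrite("pics/"+f,cv2.cvtColor(np.array(c["img"]),cv2.COLOR_RGB2BGR));return c
E
python3 - <<'E'
from h import *
import pickle
s=ctrl.sense();print(s)
d={}
for n in("scene","top"):
    c=d[n]=snap(n,n+"0.png");print(n,c["fx"],np.round(c["extrinsics"],3).tolist())
pickle.dump(d,open("c0.pkl","wb"))
E
```

```text
{'time_s': 0.0, 'joints': array([ 1.00658776e+00,  3.13434798e-01,  1.49844595e+00,  2.15171819e-05,
        1.33097732e+00, -2.23394205e-01]), 'dq': array([ 0.00079319,  0.00051731, -0.00121899,  0.00042331,  0.00198184,
        0.00135961]), 'tau': array([-3.68968376e-04, -4.12266648e+01, -2.59742939e+01, -2.21430714e-04,
        4.14602197e-03,  5.69300511e-06]), 'eef_pos': array([175.34791785, 494.58218631, 230.73950975]), 'ee_rot': array([-2.52420173e-04,  1.69586137e-01,  9.85515166e-01, -5.80268993e-04]), 'force': array([0.6300933 , 0.14056628, 0.69461592]), 'wrist_torque': array([ 0.01474674,  0.00941069, -0.00444559]), 'grip_force': 0.0, 'grip_width': 0.9972789824875279}
scene 410.19615242283265 [[0.785, -0.489, 0.382, 137.301], [-0.62, -0.605, 0.5, -255.649], [-0.013, -0.629, -0.778, 922.737], [0.0, 0.0, 0.0, 1.0]]
top 499.4309252858823 [[0.064, -0.975, 0.214, 286.169], [-0.998, -0.062, 0.012, 253.5], [0.001, -0.215, -0.977, 1363.87], [0.0, 0.0, 0.0, 1.0]]
```

View pics/scene0.png

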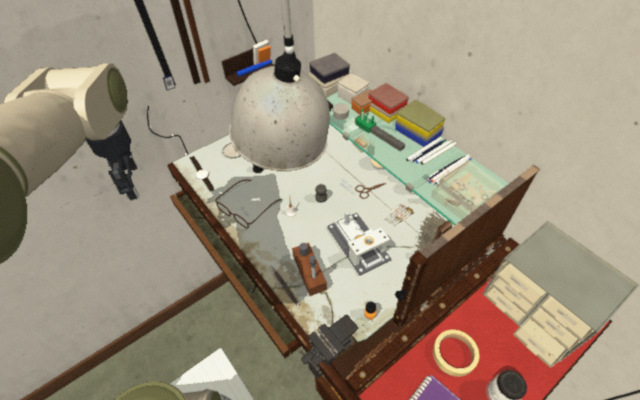

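View pics/top0.png

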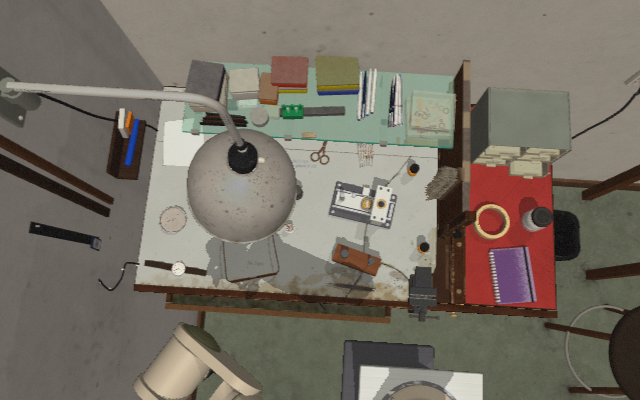

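The scene view shows the rack at about (310,268) and the stand at about (360,240). In the top view the rack is at (357,259) and the stand at (363,204). I'll enlarge both.

Run:
```python
import cv2,numpy as np
a=cv2.imread("pics/top0.png")[170:280,322:432];b=cv2.imread("pics/scene0.png")[200:300,285:395]
a=cv2.resize(a,None,fx=3.6,fy=3.6,interpolation=cv2.INTER_CUBIC);b=cv2.resize(b,None,fx=3.6,fy=3.6,interpolation=cv2.INTER_CUBIC)
b=cv2.copyMakeBorder(b,0,a.shape[0]-b.shape[0],0,0,0)
cv2.imwrite("pics/z0.png",np.hstack([a,b]))
```

```text
(no output)
```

View pics/z0.png

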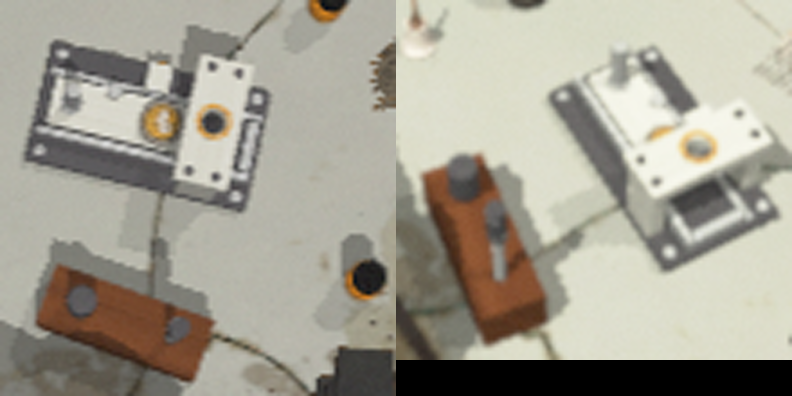

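Top crop: hole at (213,121), post near (72,95), probe near (178,327), plug at (81,299). Scene crop: hole at (698,146), post top at (620,50), probe top at (495,207), plug at (463,163). The probe is in the rack's right-hand hole.

Run:
```python
from h import *
import pickle
d=pickle.load(open("c0.pkl","rb"));T,S=d["top"],d["scene"]
t=lambda u,v:(u/3.6+322-.36,v/3.6+170-.36)
s=lambda u,v:((u-396)/3.6+285-.36,v/3.6+200-.36)
print("hole",onz(T,*t(213,121),72),onz(S,*s(698,146),72),tri(T,t(213,121),S,s(698,146)))
co=[onz(T,*t(*p),10) for p in((57,42),(270,92),(243,212),(27,160))]
print("base",np.round(co,1).tolist())
q=(co[1]-co[0]+co[2]-co[3]);print("yaw",np.degrees(np.arctan2(q[1],q[0])), np.linalg.norm(q)/2)
sc=[onz(S,*s(*p),10) for p in((548,93),(655,45),(780,210),(668,272))]
print("baseS",np.round(sc,1).tolist());q=sc[2]-sc[1]+sc[3]-sc[0];print(np.degrees(np.arctan2(q[1],q[0])),np.linalg.norm(q)/2)
print("post top S",onz(S,*s(620,50),67),"mid T",onz(T,*t(70,97),50))
print("probe S",onz(S,*s(495,207),125),"T",onz(T,*t(180,324),125),onz(T,*t(178,328),108))
print("plug",onz(S,*s(463,163),74),onz(T,*t(81,297),74))
rc=[onz(T,*t(*p),40) for p in((60,265),(214,322),(192,380),(38,322))];print(np.round(rc,1).tolist(),np.mean(rc,0))
```

```text
hole [565.66532951 130.10208684  72.        ] [567.60640126 128.39406013  72.        ] [567.05324567 129.39698001  70.73145278]
base [[634.0, 247.7, 10.0], [604.8, 81.2, 10.0], [509.8, 98.5, 10.0], [539.5, 265.1, 10.0]]
yaw -100.03489438310483 169.14566181513055
baseS [[542.7, 263.7, 10.0], [636.4, 247.4, 10.0], [607.7, 79.0, 10.0], [512.1, 91.6, 10.0]]
-99.87719792225359 172.8101931763106
post top S [582.34950284 228.50307095  67.        ] mid T [581.94665972 235.63514152  50.        ]
probe S [410.71241259 150.19915201 125.        ] T [410.3247186  151.96372764 125.        ] [409.16557483 151.83560138 108.        ]
plug [432.3004223 217.6533634  74.       ] [430.21715605 219.55952075  74.        ]
[[456.7, 235.5, 40.0], [421.9, 120.1, 40.0], [378.7, 134.4, 40.0], [413.7, 249.1, 40.0]] [417.73229394 184.80368133  40.        ]
```

```bash
cat >> h.py <<'E'
from scipy.spatial.transform import Rotation as R
def inc(*targets,yaw=None,frm=None):
    s=ctrl.sense();w,x,y,z=s["ee_rot"];r=R.from_quat([x,y,z,w]);p=np.array(s["eef_pos"]) if frm is None else np.array(frm,float)
    print("tcp",np.round(s["eef_pos"],1),"t",s["time_s"],"F",np.round(s["force"],1),"w",round(s["grip_width"],3),"g",s["grip_force"],"yyaw",np.degrees(np.arctan2(*r.as_matrix()[1::-1,1])))
    for t in targets: print(t,"cm",np.round(r.inv().apply(np.array(t)-p)/10,2))
    if yaw is not None:
        a=np.radians(yaw);Y=[np.cos(a),np.sin(a),0];Z=[0,0,-1];g=R.from_matrix(np.c_[np.cross(Y,Z),Y,Z]);print("turn",np.round(np.degrees((r.inv()*g).as_rotvec()),2))
E
python3 -c "
from h import *
inc((300,250,200),yaw=80)"
```

```text
tcp [175.4 494.6 230.8] t 0.1 F [-0.5  1.5  0.2] w 0.998 g 0.0 yyaw 70.47573722950325
(300, 250, 200) cm [-19.92 -18.89   3.1 ]
turn [-0.06 -0.02 -9.52]
```

>>> step_arm(increments=[[[-3.3,-3.1,0.5],[0,0,-2],0],[[-6.6,-6.3,1],[0,0,-4],0],[[-10,-9.5,1.5],[0,0,-6],0],[[-13.3,-12.6,2],[0,0,-8],0],[[-16.6,-15.7,2.5],[0,0,-9.5],0],[[-19.9,-18.9,3],[0,0,-9.5],0],[[-19.9,-18.9,3],[0,0,-9.5],0],[[-19.9,-18.9,3],[0,0,-9.5],0]])

```text
time_s: 1.1
eef_pos: [299.7, 250.4, 201.3]
ee_rot: [-0.0, 0.088, 0.996, 0.0]
force: [-0.1, -0.5, 0.6]
grip_width: -0.005
grip_force: 0.0
```

```bash
python3 -c "
from h import *
inc((570,235,200))"
```

```text
tcp [299.7 250.4 201.3] t 1.1 F [-0.1 -0.5  0.6] w -0.005 g 0.0 yyaw 79.95525420986444
(570, 235, 200) cm [-26.88   3.19   0.13]
```

>>> step_arm(increments=[[[-4.5,0.5,0],[0,0,0],0],[[-9,1.0,0],[0,0,0],0],[[-13.5,1.6,0],[0,0,0],0],[[-18,2.2,0],[0,0,0],0],[[-22.5,2.8,0.1],[0,0,0],0],[[-26.9,3.2,0.1],[0,0,0],0],[[-26.9,3.2,0.1],[0,0,0],0],[[-26.9,3.2,0.1],[0,0,0],0]])

```text
time_s: 2.1
eef_pos: [569.4, 236.1, 199.9]
ee_rot: [-0.0, 0.087, 0.996, -0.0]
force: [-0.2, -1.2, -0.0]
grip_width: 0.002
grip_force: 0.0
```

Run:
```python
from h import *
import pickle
c=snap("wrist","w1.png");pickle.dump(c,open("w1.pkl","wb"));inc();print(c["fx"],np.round(c["extrinsics"],2).tolist())
print(proj(c,(566.5,129.3,72)),proj(c,(583.5,229,67)))
```

```text
tcp [569.3 236.  200.3] t 2.15 F [0.4 0.2 0.7] w 0.004 g 0.0 yyaw 80.06791097158857
350.9436954827731 [[0.17, 0.94, 0.28, 497.3], [0.99, -0.16, -0.05, 248.53], [-0.0, 0.29, -0.96, 344.55], [0.0, 0.0, 0.0, 1.0]]
(np.float64(188.67430129530203), np.float64(210.26102186587627)) (np.float64(312.6168936849403), np.float64(207.93343293127947))
```

View pics/w1.png

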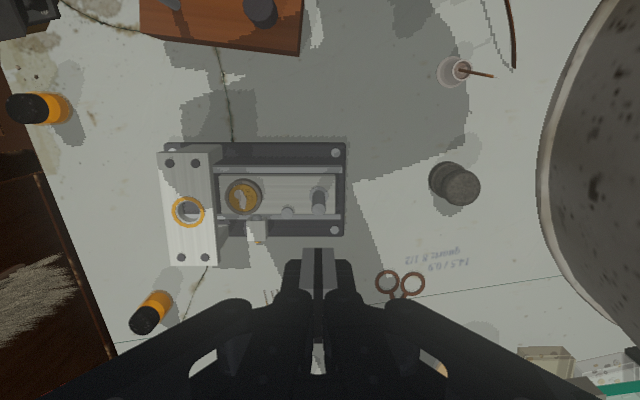

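The wrist view shows the hole's ring at (188,211), the movement at (243,197), the post with its top near (319,194), and base corners at (164,143), (346,142) and (345,236).

Run:
```python
from h import *
import pickle
c=pickle.load(open("w1.pkl","rb"));im=np.array(c["img"])
hsv=cv2.cvtColor(im,cv2.COLOR_RGB2HSV);m=cv2.inRange(hsv,(12,110,80),(30,255,255));m[:,:165]=0;m[:,212:]=0;m[:190]=0;m[235:]=0
p=cv2.findNonZero(m);e=cv2.fitEllipse(cv2.convexHull(p));print(e,len(p));print("hole",onz(c,*e[0],72))
a=[onz(c,*q,10) for q in((166,143),(346,142),(345,237))];print(np.round(a,1).tolist());v=a[0]-a[1];print(np.degrees(np.arctan2(v[1],v[0])));v=a[1]-a[2];print(np.degrees(np.arctan2(v[1],v[0])))
print("post",onz(c,319,194,67),"base",onz(c,318,208,24))
m=cv2.inRange(hsv,(12,110,80),(30,255,255));m[:,:220]=0;m[:,268:]=0;m[:172]=0;m[225:]=0
e=cv2.minEnclosingCircle(cv2.findNonZero(m));print("mov",e,onz(c,*e[0],34))
z=cv2.resize(cv2.cvtColor(im[135:245,155:355],cv2.COLOR_RGB2BGR),None,fx=4,fy=4,interpolation=cv2.INTER_CUBIC);cv2.imwrite("pics/w1z.png",z)
```

```text
((187.50765991210938, 211.69979858398438), (29.81497573852539, 32.97413635253906), 118.94266510009766) 290
hole [567.53169648 128.01914391  72.        ]
[[513.7, 99.5, 10.0], [542.2, 267.7, 10.0], [637.7, 252.2, 10.0]]
-99.59373911417688
170.7979664977959
post [572.60061393 236.26940613  67.        ] base [597.80830362 231.04529321  24.        ]
mov ((242.39913940429688, 197.70748901367188), 14.097228050231934) [572.90987171 164.74978836  34.        ]
```

View pics/w1z.png

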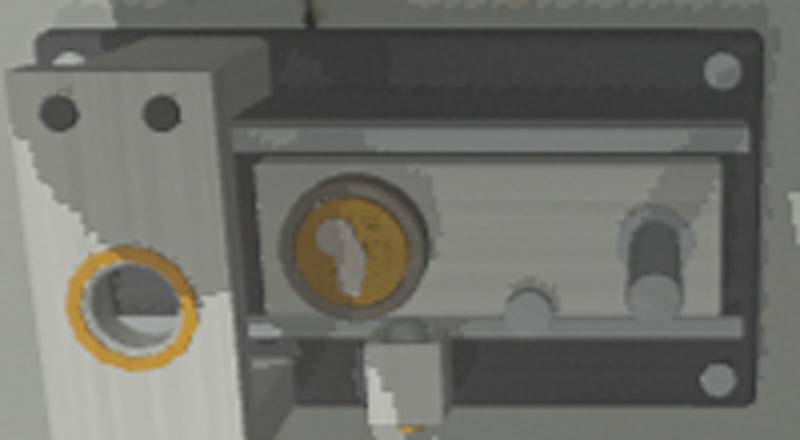

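Run:
```python
from h import *
import pickle
c=pickle.load(open("w1.pkl","rb"))
print("post",onz(c,318.6,208.6,67),"mov",onz(c,243.5,196.2,34))
inc((590,262.5,200),(590,262.5,40))
```

```text
post [584.92604972 233.79103443  67.        ] mov [571.67936153 166.08217187  34.        ]
tcp [569.3 236.  200.3] t 2.15 F [0.4 0.2 0.7] w 0.004 g 0.0 yyaw 80.06791097158857
(590, 262.5, 200) cm [-1.58  2.97  0.03]
(590, 262.5, 40) cm [-1.59  2.97 16.03]
```

>>> step_arm(increments=[[[-1.6,3,0],[0,0,0],0],[[-1.6,3,0],[0,0,0],0],[[-1.6,3,4],[0,0,0],0],[[-1.6,3,8],[0,0,0],0],[[-1.6,3,11],[0,0,0],0],[[-1.6,3,14],[0,0,0],0],[[-1.6,3,16],[0,0,0],0],[[-1.6,3,16],[0,0,0],0]])

```text
time_s: 3.15
eef_pos: [590.4, 261.5, 39.6]
ee_rot: [-0.001, 0.087, 0.996, -0.0]
force: [-0.5, 0.8, 0.5]
grip_width: 0.002
grip_force: 0.0
```

>>> step_arm(increments=[[[0,-0.6,0],[0,0,0],0],[[0,-1.2,0],[0,0,0],0],[[0,-1.8,0],[0,0,0],0],[[0,-2.4,0],[0,0,0],0],[[0,-2.8,0],[0,0,0],0],[[0,-3.2,0],[0,0,0],0],[[0,-3.6,0],[0,0,0],0],[[0,-3.6,0],[0,0,0],0]])

```text
time_s: 4.15
eef_pos: [585.0, 225.9, 40.3]
ee_rot: [-0.0, 0.087, 0.996, -0.0]
force: [0.8, 0.7, 0.9]
grip_width: -0.003
grip_force: 0.5
```

Run:
```python
from h import *
import pickle
inc();c=snap("top","t1.png");s=snap("scene","s1.png")
a=c["img"][170:250,322:422];b=s["img"][200:280,320:420]
z=np.hstack([cv2.resize(np.array(x),None,fx=4,fy=4,interpolation=cv2.INTER_CUBIC) for x in(a,b)]);cv2.imwrite("pics/z1.png",z[:,:,::-1])
```

```text
tcp [585.  225.9  40.3] t 4.15 F [0.8 0.7 0.9] w -0.003 g 0.5292322486639023 yyaw 79.96771029115864
```

View pics/z1.png

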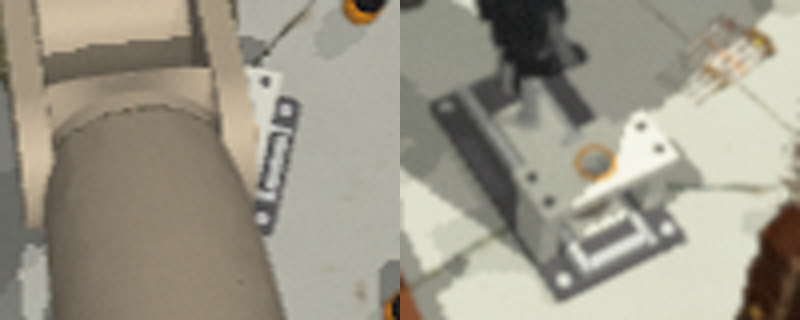

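The scene crop shows the fingers against the post and the movement partly under the bridge, so the push is working. I'll keep going gently.

>>> step_arm(increments=[[[0,-0.2,0],[0,0,0],0],[[0,-0.4,0],[0,0,0],0],[[0,-0.5,0],[0,0,0],0],[[0,-0.5,0],[0,0,0],0]])

```text
time_s: 4.75
eef_pos: [584.0, 220.9, 40.2]
ee_rot: [-0.0, 0.087, 0.996, -0.0]
force: [0.7, 1.0, 0.5]
grip_width: 0.002
grip_force: 0.0
```

>>> step_arm(increments=[[[0,-0.2,0],[0,0,0],0],[[0,-0.4,0],[0,0,0],0],[[0,-0.4,0],[0,0,0],0]])

```text
time_s: 5.12
eef_pos: [583.5, 217.6, 40.3]
ee_rot: [0.0, 0.087, 0.996, 0.0]
force: [1.2, 3.3, -1.6]
grip_width: 0.001
grip_force: 1.7
```

>>> step_arm(increments=[[[0,-0.2,0],[0,0,0],0],[[0,-0.4,0],[0,0,0],0],[[0,-0.4,0],[0,0,0],0]])

```text
time_s: 5.5
eef_pos: [583.4, 217.1, 40.5]
ee_rot: [0.002, 0.087, 0.996, 0.003]
force: [6.1, 21.7, -5.9]
grip_width: 0.0
grip_force: 11.5
```

Force climbs to 22 N with no further travel, and the finger geometry (D of about 90) fits the end stop. I'll back off, rise and check.

>>> step_arm(increments=[[[0,0.5,0],[0,0,0],0],[[0,2,0],[0,0,0],0],[[0,2,0],[0,0,0],0],[[0,2,-5],[0,0,0],0],[[0,2,-10],[0,0,0],0],[[0,2,-14],[0,0,0],0],[[0,2,-16],[0,0,0],0],[[0,2,-16],[0,0,0],0]])

```text
time_s: 6.5
eef_pos: [586.8, 232.8, 201.6]
ee_rot: [0.001, 0.087, 0.996, 0.0]
force: [-0.9, 0.1, -0.1]
grip_width: -0.003
grip_force: 0.0
```

Run:
```python
from h import *
import pickle
c=snap("wrist","w2.png");pickle.dump(c,open("w2.pkl","wb"));inc()
im=np.array(c["img"]);hsv=cv2.cvtColor(im,cv2.COLOR_RGB2HSV)
u,v=map(int,proj(c,(567,128.6,72)));print(u,v)
x0,y0=max(u-50,0),max(v-70,0)
cv2.imwrite("pics/w2z.png",cv2.resize(im[y0:y0+120,x0:x0+200,::-1],None,fx=4,fy=4,interpolation=cv2.INTER_CUBIC));print(x0,y0)
m=cv2.inRange(hsv,(12,110,80),(30,255,255));k=np.zeros_like(m);cv2.circle(k,(u,v),22,255,-1);m&=k
e=cv2.fitEllipse(cv2.convexHull(cv2.findNonZero(m)));print(e,"hole",onz(c,*e[0],72))
```

```text
tcp [586.2 232.8 200. ] t 6.55 F [-0.6 -0.5 -0.3] w 0.002 g 0.0 yyaw 79.95761826940324
186 189
136 119
((186.0104522705078, 189.8672637939453), (30.46611976623535, 33.80338668823242), 122.18647003173828) hole [567.42524486 128.1367932   72.        ]
```

View pics/w2z.png

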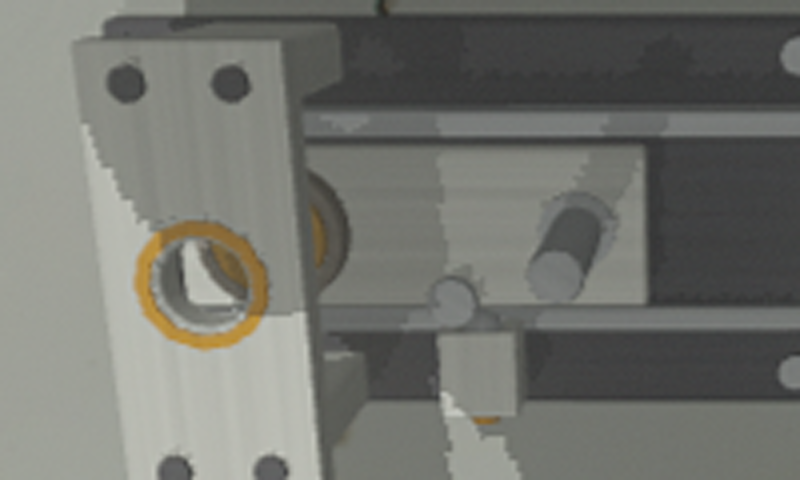

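The crop shows the carriage moved in, with the post top at about (556,275) and the movement visible through the hole. Now I'll check its position numerically.

Run:
```python
from h import *
import pickle
c=pickle.load(open("w2.pkl","rb"))
h=np.array([567.4,128.1]);p=onz(c,556/4+136-.4,275/4+119-.4,67);print(p,np.linalg.norm(p[:2]-h))
d=np.array([np.cos(np.radians(-99.9)),np.sin(np.radians(-99.9))])
for D in(0,3,6,10): # movement right edge predicted pixel in zoom
    e=h-d*(D+17);u=proj(c,(*e,34));print(D,(u[0]-136)*4,(u[1]-119)*4)
```

```text
[578.98080865 198.13024791  67.        ] 70.98134086896421
0 334.4231288107429 240.2910367693355
3 347.59931196455136 240.26326653074727
6 360.7755306580357 240.2354962172558
10 378.34387753353667 240.19846901608287
```

Post-to-hole distance is 71 mm (70 nominal) and the movement edge fits D=0, so the carriage is home. Next is the probe.

```bash
python3 -c "
from h import *
inc((430,152,215))"
```

```text
tcp [586.2 232.8 200. ] t 6.55 F [-0.6 -0.5 -0.3] w 0.002 g 0.0 yyaw 79.95761826940324
(430, 152, 215) cm [ 13.98 -10.68  -1.5 ]
```

>>> step_arm(increments=[[[3,-2.3,-1],[0,0,0],60],[[6.5,-5,-1.5],[0,0,0],60],[[10,-7.6,-1.5],[0,0,0],60],[[14,-10.7,-1.5],[0,0,0],60],[[14,-10.7,-1.5],[0,0,0],60],[[14,-10.7,-1.5],[0,0,0],60],[[14,-10.7,-1.5],[0,0,0],60]])

```text
time_s: 7.42
eef_pos: [430.4, 152.3, 214.8]
ee_rot: [-0.0, 0.087, 0.996, -0.0]
force: [0.0, 0.9, -0.3]
grip_width: 0.6
grip_force: 0.0
```

Run:
```python
from h import *
import pickle
c=snap("wrist","w3.png");pickle.dump(c,open("w3.pkl","wb"));inc()
print(proj(c,(410.5,151,125)),proj(c,(410.5,151,40)))
```

```text
tcp [430.3 152.3 214.9] t 7.475 F [ 0.2 -0.5  0.2] w 0.599 g 0.0 yyaw 79.9920983510767
(np.float64(311.2837145947157), np.float64(178.9787075735753)) (np.float64(312.9651306185804), np.float64(158.14651684196025))
```

View pics/w3.png

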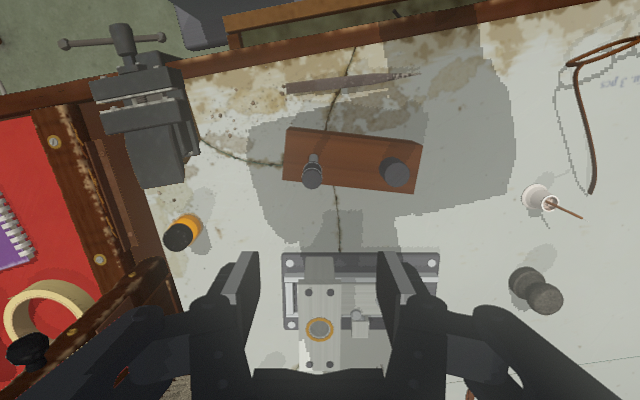

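The wrist view shows the probe's top at about (312,177) in the rack's left hole as seen in this image, the plug at (394,170), and the bridge hole at (319,329).

Run:
```python
from h import *
import pickle
c=pickle.load(open("w3.pkl","rb"))
for q in((312,177),(312,174)): print(onz(c,*q,125))
im=np.array(c["img"]);hsv=cv2.cvtColor(im,cv2.COLOR_RGB2HSV);m=cv2.inRange(hsv,(12,110,80),(30,255,255));k=np.zeros_like(m);cv2.circle(k,(319,329),20,255,-1);m&=k
e=cv2.fitEllipse(cv2.convexHull(cv2.findNonZero(m)));print(e,"hole",onz(c,*e[0],72))
sub=im[150:205,290:335];s=hsv[150:205,290:335,1]<70
d=s.astype(np.uint8);n,l,st,ce=cv2.connectedComponentsWithStats(d)
for i in range(1,n):
  if st[i,4]>40: print(st[i]+np.array([290,150,0,0,0]),ce[i]+[290,150])
p=onz(c,312,177,125);inc((p[0],p[1],89))
```

```text
[409.22377225 151.72892723 125.        ]
[407.16855694 152.10109328 125.        ]
((319.1805419921875, 329.2338562011719), (23.49020004272461, 26.96294403076172), 85.3475112915039) hole [568.79319098 128.96055784  72.        ]
[ 290  154   45   51 1431] [311.4360587  186.29419986]
tcp [430.3 152.3 214.9] t 7.475 F [ 0.2 -0.5  0.2] w 0.599 g 0.0 yyaw 79.9920983510767
(np.float64(409.223772249917), np.float64(151.728927229889), 89) cm [ 2.06 -0.42 12.59]
```

>>> step_arm(increments=[[[2.05,-0.45,0],[0,0,0],60],[[2.05,-0.45,2],[0,0,0],60],[[2.05,-0.45,5],[0,0,0],60],[[2.05,-0.45,8],[0,0,0],60],[[2.05,-0.45,11],[0,0,0],60],[[2.05,-0.45,12.6],[0,0,0],60],[[2.05,-0.45,12.6],[0,0,0],60],[[2.05,-0.45,12.6],[0,0,0],60]])

```text
time_s: 8.48
eef_pos: [409.4, 151.3, 89.8]
ee_rot: [0.0, 0.087, 0.996, 0.0]
force: [0.7, 0.0, 0.2]
grip_width: 0.601
grip_force: 0.0
```

>>> step_arm(increments=[[[0,0,0],[0,0,0],40],[[0,0,0],[0,0,0],25],[[0,0,0],[0,0,0],15],[[0,0,0],[0,0,0],5],[[0,0,0],[0,0,0],5],[[0,0,0],[0,0,0],5],[[0,0,0],[0,0,0],5]], squeeze=40)

```text
time_s: 9.35
eef_pos: [409.1, 151.3, 89.7]
ee_rot: [0.0, 0.087, 0.996, 0.0]
force: [-0.5, 0.8, 5.5]
grip_width: 0.153
grip_force: 38.9
```

>>> step_arm(increments=[[[0,0,-1],[0,0,0],5],[[0,0,-2.5],[0,0,0],5],[[0,0,-4],[0,0,0],5],[[0,0,-6],[0,0,0],5],[[0,0,-8],[0,0,0],5],[[0,0,-10],[0,0,0],5],[[0,0,-11],[0,0,0],5],[[0,0,-11],[0,0,0],5]])

```text
time_s: 10.35
eef_pos: [408.8, 151.2, 199.5]
ee_rot: [0.0, 0.087, 0.996, 0.0]
force: [0.2, -0.3, -1.5]
grip_width: 0.151
grip_force: 39.1
```

Run:
```python
from h import *
c=snap("wrist","w4.png");s=snap("scene","s4.png");snap("top","t4.png")
import pickle;pickle.dump((c,s),open("c4.pkl","wb"))
inc()
t=ctrl.sense()["eef_pos"];print("tip pred",t-[0,0,78.5])
for n,q in(("w",c),("s",s)): print(n,proj(q,t+[0,0,-1]),proj(q,t-[0,0,78.5]))
u,v=map(int,proj(s,t-[0,0,40]))
a=cv2.resize(np.array(s["img"])[v-35:v+35,u-35:u+35],(420,420),interpolation=cv2.INTER_CUBIC)
u2,v2=map(int,proj(c,t-[0,0,78.5]));print(u,v,u2,v2)
b=cv2.resize(np.array(c["img"])[v2-60:v2+60,u2-50:u2+50],(350,420),interpolation=cv2.INTER_CUBIC)
cv2.imwrite("pics/z4.png",np.hstack([a,b])[:,:,::-1])
```

```text
tcp [408.4 151.1 198.6] t 10.5 F [ 0.2 -0.  -0.1] w 0.151 g 39.06653702259064 yyaw 79.97130387499824
tip pred [408.4136955  151.128929   120.07208776]
w (np.float64(317.9848082665641), np.float64(262.19658380054994)) (np.float64(317.9377983865611), np.float64(209.91094183341315))
s (np.float64(309.80247728979043), np.float64(239.44186153146828)) (np.float64(311.1629441869094), np.float64(258.553332907168))
310 249 317 209
```

View pics/z4.png

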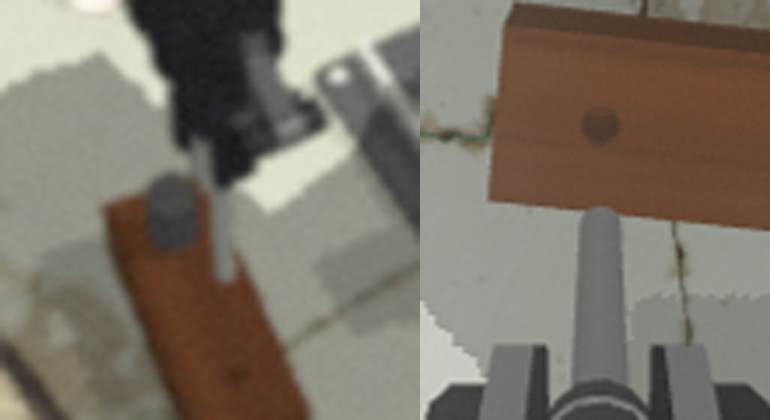

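The crops show the rod held in the fingers, clear of the rack, with its tip near wrist pixel (318,209). In the scene view it looks slightly tilted, so I'll measure the edges.

Run:
```python
from h import *
import pickle
c,s=pickle.load(open("c4.pkl","rb"))
g=cv2.cvtColor(np.array(c["img"]),cv2.COLOR_RGB2GRAY)
print("col v200..:",g[202:285,318].tolist())
for v in(215,225,235,245): print(v,g[v,303:334].tolist())
t=np.array([408.5,151.2,199.0])
X=np.array([-.985,.174,0])
print("tip edge pred",proj(c,t-[0,0,78.5]+4*X),"grip bottom front pred",proj(c,t+[0,0,1.5]+7*X), "grip top",proj(c,t+[0,0,36.5]+7*X))
gs=cv2.cvtColor(np.array(s["img"]),cv2.COLOR_RGB2GRAY)
for v in range(236,264,2): print(v,gs[v,298:324].tolist())
```

```text
col v200..: [83, 81, 83, 82, 82, 82, 111, 114, 112, 113, 110, 112, 113, 112, 112, 112, 114, 113, 114, 113, 114, 112, 112, 113, 112, 113, 114, 112, 113, 112, 113, 112, 113, 113, 113, 113, 112, 111, 113, 113, 115, 113, 113, 113, 113, 113, 113, 112, 112, 112, 113, 112, 113, 112, 114, 94, 70, 68, 66, 64, 108, 123, 78, 64, 66, 66, 66, 66, 66, 66, 64, 64, 65, 64, 63, 63, 64, 64, 64, 63, 63, 62, 64]
215 [152, 152, 152, 152, 152, 151, 153, 152, 154, 129, 109, 107, 110, 112, 112, 112, 109, 110, 109, 106, 103, 120, 144, 149, 151, 152, 152, 151, 151, 149, 150]
225 [154, 153, 152, 152, 152, 153, 152, 152, 148, 117, 106, 110, 111, 111, 113, 113, 112, 111, 109, 108, 105, 113, 146, 153, 152, 150, 150, 151, 151, 151, 151]
235 [153, 152, 152, 152, 152, 152, 153, 155, 122, 105, 106, 110, 111, 111, 113, 113, 111, 110, 110, 108, 108, 103, 133, 150, 152, 141, 137, 134, 132, 132, 133]
245 [153, 153, 152, 152, 152, 152, 154, 139, 111, 106, 108, 108, 111, 112, 113, 113, 112, 110, 109, 109, 107, 105, 113, 146, 152, 139, 134, 133, 134, 134, 136]
tip edge pred (np.float64(318.0676315630206), np.float64(204.505
[... 1169 characters left out ...]
, 53, 59, 59, 58, 61, 60, 62, 71, 101, 118, 125, 134, 144, 148, 147, 148, 148, 148, 146, 150, 148, 147]
254 [57, 56, 56, 55, 54, 55, 59, 59, 62, 60, 64, 72, 93, 113, 124, 123, 137, 146, 147, 150, 148, 149, 148, 148, 148, 148]
256 [60, 60, 57, 57, 60, 62, 59, 61, 60, 63, 62, 65, 88, 111, 122, 115, 103, 127, 144, 150, 148, 149, 149, 146, 149, 149]
258 [64, 68, 67, 67, 66, 70, 67, 66, 64, 61, 60, 65, 81, 106, 121, 125, 98, 92, 126, 147, 150, 152, 148, 149, 150, 149]
260 [64, 65, 67, 67, 69, 71, 69, 66, 63, 64, 62, 64, 72, 90, 107, 103, 81, 68, 88, 127, 146, 148, 147, 148, 147, 150]
262 [56, 61, 63, 67, 67, 70, 69, 68, 67, 66, 63, 63, 59, 66, 65, 63, 66, 64, 63, 86, 129, 144, 148, 149, 148, 149]
```

```bash
python3 -c "
from h import *
inc((565.5,128.7,199),(565.5,128.7,165))"
```

```text
tcp [408.4 151.1 198.6] t 10.5 F [ 0.2 -0.  -0.1] w 0.151 g 39.06653702259064 yyaw 79.97130387499824
(565.5, 128.7, 199) cm [-15.86   0.53  -0.07]
(565.5, 128.7, 165) cm [-15.86   0.53   3.33]
```

>>> step_arm(increments=[[[-2,0.1,0],[0,0,0],5],[[-5,0.2,0],[0,0,0],5],[[-8,0.3,0],[0,0,0],5],[[-11,0.4,0],[0,0,0],5],[[-14,0.5,0],[0,0,0],5],[[-15.9,0.5,0],[0,0,0],5],[[-15.9,0.5,1.5],[0,0,0],5],[[-15.9,0.5,3],[0,0,0],5]])

```text
time_s: 11.5
eef_pos: [565.1, 128.6, 167.4]
ee_rot: [-0.001, 0.087, 0.996, -0.0]
force: [-1.2, 0.5, -0.5]
grip_width: 0.15
grip_force: 39.1
```

```bash
cat > m.py <<'E'
from h import *
import sys
s0=ctrl.sense();c=snap("wrist",sys.argv[1]);im=np.array(c["img"]);inc()
t=np.array(s0["eef_pos"]);X=np.array([-.985,.174,0]);tip=t-[0,0,79.5]
h=np.array([567.6,128.3,72]);u,v=proj(c,h);print("hole px",u,v,"tip edge pred",proj(c,tip+4*X),"tip z",tip[2])
hsv=cv2.cvtColor(im,cv2.COLOR_RGB2HSV);m=cv2.inRange(hsv,(12,110,80),(30,255,255));k=np.zeros_like(m);cv2.circle(k,(int(u),int(v)),26,255,-1);m&=k
p=cv2.findNonZero(m);e=cv2.fitEllipse(cv2.convexHull(p));print(e,len(p),cv2.boundingRect(p),"hole",onz(c,*e[0],72))
cv2.imwrite("pics/z_"+sys.argv[1],cv2.resize(im[150:300,240:400,::-1],None,fx=4,fy=4,interpolation=cv2.INTER_CUBIC)) 
g=cv2.cvtColor(im,cv2.COLOR_RGB2GRAY);a=int(proj(c,tip+4*X)[1])
print("col",a-12,g[a-12:a+18,318].tolist())
for r in(a+12,a+20,a+28):print(r,g[r,303:334].tolist())
E
python3 m.py w5.png
```

```text
tcp [564.2 128.6 165.5] t 11.55 F [-0.4 -0.2 -2.8] w 0.151 g 39.05205845832825 yyaw 79.9874624674382
hole px 318.32963423883416 207.2627279261787 tip edge pred (np.float64(318.1844351539041), np.float64(205.12860390243284)) tip z 87.88322984517288
((319.5091247558594, 207.1881103515625), (35.25441360473633, 36.53705596923828), 83.88189697265625) 428 (301, 190, 37, 35) hole [567.69137882 129.14256991  72.        ]
col 193 [128, 137, 128, 124, 123, 123, 122, 123, 123, 122, 123, 106, 99, 100, 92, 99, 99, 99, 100, 98, 101, 99, 100, 100, 99, 99, 99, 100, 99, 98]
217 [155, 132, 122, 124, 125, 123, 108, 137, 138, 105, 91, 96, 98, 98, 101, 99, 98, 97, 97, 95, 92, 97, 111, 124, 127, 128, 124, 109, 117, 124, 122]
225 [154, 157, 155, 153, 151, 149, 149, 154, 147, 109, 93, 94, 97, 99, 98, 99, 98, 96, 95, 95, 92, 102, 144, 151, 151, 151, 150, 151, 153, 153, 153]
233 [155, 156, 157, 154, 150, 150, 149, 154, 124, 97, 93, 95, 97, 97, 98, 98, 96, 97, 96, 94, 92, 88, 129, 148, 151, 150, 150, 151, 152, 154, 153]
```

View pics/z_w5.png

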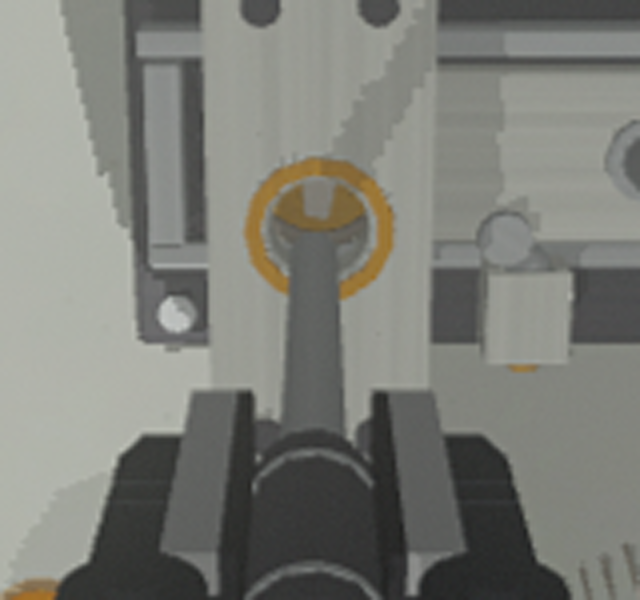

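The picture shows the rod tip over the ring, with the gold movement visible below through the hole. The rod sits about 1 px left of centre. I'll pin down the tip's row by colour.

```bash
cat > n.py <<'E'
import sys
sys.argv=["",sys.argv[1]]
from h import *
c=ctrl.capture("wrist");im=np.array(c["img"]).astype(int);s=ctrl.sense();t=np.array(s["eef_pos"]);inc()
for u in(315,317,319,321):print(u,(im[195:216,u,0]-im[195:216,u,2]).tolist(),im[195:216,u,0].tolist())
z=t[2]-79.5
for v in(203.5,204.5,206,207): print(v,onz(c,318.3,v,z)+4*np.array([.985,-.174,0]))
print("hole",onz(c,319.7,207.2,72),"tcp",t)
E
python3 n.py x
```

```text
tcp [564.5 128.6 166.8] t 11.6 F [-0.9  0.3 -0.7] w 0.154 g 39.05158281326294 yyaw 79.99267123823587
315 [93, 97, 19, 33, 53, 55, 50, 64, 63, 60, 62, 60, 62, 43, 6, 0, 1, 1, 0, 0, 0] [151, 151, 141, 122, 119, 112, 104, 121, 120, 118, 118, 120, 120, 112, 98, 97, 97, 96, 96, 95, 95]
317 [94, 51, 9, 9, 9, 11, 9, 10, 9, 9, 12, 43, 64, 5, -2, 0, 0, 1, 0, 0, 0] [150, 143, 133, 127, 126, 127, 126, 126, 125, 126, 124, 120, 120, 100, 97, 98, 98, 98, 98, 97, 98]
319 [100, 25, 7, 11, 11, 10, 11, 11, 11, 11, 8, 25, 58, 7, -1, 0, 1, 0, 0, 0, 0] [155, 130, 128, 128, 126, 124, 125, 126, 125, 125, 125, 122, 119, 100, 96, 99, 97, 97, 98, 97, 97]
321 [81, 28, 9, 9, 11, 11, 10, 10, 10, 10, 8, 19, 55, 43, 3, 0, 2, 1, 1, 1, 0] [134, 120, 128, 126, 127, 125, 126, 126, 126, 124, 124, 124, 120, 112, 96, 94, 94, 96, 94, 95, 95]
203.5 [562.50594063 128.95118273  87.27800969]
204.5 [563.18876139 128.83119025  87.27800969]
206 [564.21514407 128.65082344  87.27800969]
207 [564.90083778 128.5303261   87.27800969]
hole [565.95073631 129.36312242  72.        ] tcp [564.5009568  128.62277552 166.77800969]
```

```bash
cat > q.py <<'E'
from h import *
c=ctrl.capture("wrist");im=np.array(c["img"]).astype(int);t=np.array(ctrl.sense()["eef_pos"]);inc()
d=im[:,:,0]-im[:,:,2]
m=((d>70)).astype(np.uint8);u,v=map(int,proj(c,(567,129,72)));k=np.zeros_like(m);cv2.circle(k,(u,v),26,1,-1);m&=k
n,l,st,ce=cv2.connectedComponentsWithStats(m);i=1+np.argmax(st[1:,4]);print("ring bbox",st[i])
p=cv2.findNonZero((l==i).astype(np.uint8))[:,0,:].astype(float)
# outer edge: farthest per angle, circle-ish fit
cc=np.array([st[i,0]+st[i,2]/2-.5,st[i,1]+st[i,3]/2-.5]);r=np.hypot(*(p-cc).T);A=np.arctan2(*(p-cc).T[::-1]);b=np.digitize(A,np.linspace(-np.pi,np.pi,37))
o=np.array([p[b==j][np.argmax(r[b==j])] for j in np.unique(b)]);o=o[np.hypot(*(o-cc).T)>15]
e=cv2.fitEllipseDirect(o.astype(np.float32));print(e);hole=onz(c,*e[0],72)
g=im[:,:,0]
e0=int(e[0][1])
for uu in(316,318,320):print(uu,e0-5,d[e0-5:e0+12,uu].tolist(),g[e0-5:e0+12,uu].tolist())
for r_ in(e0+8,e0+12):print(r_,g[r_,305:332].tolist())
print("hole",hole,"z tip",t[2]-79.5)
for vv in range(e0-2,e0+6):print(vv,np.round(onz(c,318.3,vv,t[2]-79.5)+4*np.array([.985,-.174,0])-hole,2))
E
python3 q.py
```

```text
tcp [565.2 128.6 168.2] t 11.65 F [-0.6  0.5 -0.7] w 0.154 g 39.052133560180664 yyaw 79.9952850935977
ring bbox [302 191  36  35 296]
((319.5741271972656, 208.5772247314453), (34.68888854980469, 35.96561050415039), 94.44715118408203)
316 203 [15, 22, 53, 62, 62, 11, -2, 0, 0, 2, -1, 1, 1, 1, 0, 0, 0] [123, 124, 119, 118, 119, 101, 95, 98, 97, 97, 97, 98, 98, 97, 97, 97, 96]
318 203 [10, 8, 23, 56, 65, 7, -1, 2, 0, 0, 1, -1, 0, 0, 1, 0, 0] [124, 125, 118, 119, 121, 100, 97, 99, 99, 96, 99, 97, 99, 98, 98, 98, 97]
320 203 [11, 10, 10, 50, 66, 17, -1, 0, 0, 1, 0, -1, 1, 0, 0, 0, 0] [126, 124, 125, 120, 121, 104, 94, 97, 97, 97, 96, 94, 97, 96, 96, 97, 95]
216 [153, 153, 146, 139, 130, 118, 108, 98, 93, 95, 96, 97, 97, 98, 97, 96, 95, 94, 92, 96, 107, 109, 107, 103, 122, 137, 140]
220 [156, 155, 156, 155, 151, 151, 141, 104, 93, 94, 97, 97, 97, 99, 98, 95, 95, 93, 92, 106, 126, 141, 140, 137, 147, 152, 154]
hole [567.68264606 129.04930248  72.        ] z tip 88.66850057759618
206 [-3.18 -0.38 16.67]
207 [-2.49 -0.5  16.67]
208 [-1.8  -0.62 16.67]
209 [-1.12 -0.74 16.67]
210 [-0.43 -0.86 16.67]
211 [ 0.26 -0.98 16.67]
212 [ 0.95 -1.1  16.67]
213 [ 1.65 -1.22 16.67]
```

>>> step_arm(increments=[[[-0.18,0.09,0.3],[0,0,0],5],[[-0.18,0.09,0.6],[0,0,0],5],[[-0.18,0.09,0.9],[0,0,0],5],[[-0.18,0.09,0.9],[0,0,0],5],[[-0.18,0.09,0.9],[0,0,0],5],[[-0.18,0.09,0.9],[0,0,0],5]])

```text
time_s: 12.4
eef_pos: [568.2, 129.0, 160.4]
ee_rot: [0.0, 0.087, 0.996, 0.0]
force: [0.9, -0.7, -0.9]
grip_width: 0.146
grip_force: 39.1
```

```bash
python3 q.py
python3 - <<'E'
from h import *
print(np.mean([ctrl.sense()["eef_pos"] for _ in range(3)],0))
E
```

```text
tcp [568.2 129.  160.4] t 12.45 F [ 0.3  0.1 -0.9] w 0.15 g 39.05244290828705 yyaw 79.97511176946009
ring bbox [300 188  37  35 312]
((318.0760498046875, 205.7876434326172), (35.826080322265625, 37.040340423583984), 97.49654388427734)
316 200 [9, 9, 24, 54, 61, 61, 23, 10, 1, 1, 1, -1, -1, 0, 0, 0, 0] [123, 124, 121, 117, 116, 117, 94, 99, 97, 97, 96, 96, 95, 94, 96, 95, 94]
318 200 [9, 9, 8, 47, 61, 64, 25, 11, 1, -1, 0, 1, 1, 0, 1, 1, -1] [124, 123, 125, 119, 116, 118, 96, 100, 97, 97, 97, 97, 98, 97, 95, 98, 96]
320 200 [10, 7, 9, 47, 62, 63, 18, 9, 3, 1, 0, 2, 0, 1, 1, 1, 2] [125, 124, 126, 117, 119, 122, 93, 102, 96, 94, 95, 97, 95, 95, 95, 96, 95]
213 [144, 138, 128, 117, 108, 104, 105, 99, 94, 93, 94, 94, 97, 97, 95, 95, 93, 92, 91, 100, 106, 105, 103, 119, 137, 137, 140]
217 [155, 154, 149, 139, 132, 143, 137, 105, 91, 93, 96, 95, 97, 96, 96, 94, 93, 93, 91, 102, 130, 124, 126, 145, 149, 152, 153]
hole [567.69590202 129.0788637   72.        ] z tip 80.89333258291586
203 [-0.69  0.27  8.89]
204 [-0.    0.15  8.89]
205 [0.68 0.02 8.89]
206 [ 1.37 -0.1   8.89]
207 [ 2.06 -0.22  8.89]
208 [ 2.76 -0.34  8.89]
209 [ 3.45 -0.46  8.89]
210 [ 4.14 -0.58  8.89]
[568.22314031 129.01150779 160.39333258]
```

>>> step_arm(increments=[[[0,0,0],[0,0,0],5],[[0,0,0],[0,0,0],5],[[0,0,0],[0,0,0],5]])

```text
time_s: 12.82
eef_pos: [568.2, 129.0, 160.3]
ee_rot: [0.0, 0.087, 0.996, -0.0]
force: [-0.6, 0.1, -0.8]
grip_width: 0.148
grip_force: 39.1
```

```bash
python3 q.py|sed -n '1,3p;9,20p'
python3 - <<'E'
from h import *
c=ctrl.capture("wrist");im=np.array(c["img"]).astype(int)
for v in range(196,220): print(v,' '.join(f"{im[v,u,0]:3d}/{im[v,u,0]-im[v,u,2]:<3d}" for u in range(308,330,1)))
E
```

```text
tcp [568.2 129.  160.3] t 12.875 F [ 0.1  0.1 -0.5] w 0.151 g 39.051727652549744 yyaw 79.97208481519222
ring bbox [300 188  37  35 314]
((318.07720947265625, 205.92617797851562), (36.07664489746094, 36.8330078125), 91.37767028808594)
hole [567.688868  129.0722542  72.       ] z tip 80.79255212774632
203 [-0.76  0.28  8.79]
204 [-0.07  0.16  8.79]
205 [0.62 0.04 8.79]
206 [ 1.31 -0.09  8.79]
207 [ 2.   -0.21  8.79]
208 [ 2.69 -0.33  8.79]
209 [ 3.38 -0.45  8.79]
210 [ 4.08 -0.57  8.79]
196 138/19  131/17  121/41  118/59  117/60  119/65  121/29  125/12  125/11  124/10  125/11  126/12  124/8   126/8   122/34  118/59  117/62  119/61  121/54  119/24  119/8   131/35 
197 128/17  115/40  115/58  118/61  113/56  116/62  123/31  125/12  126/10  124/10  126/11  124/12  126/11  124/9   122/42  121/63  121/63  120/63  122/65  121/58  118/23  123/6  
198 120/39  114/56  117/59  119/60  121/62  124/67  122/37  124/14  124/8   124/11  125/11  125/11  123/9   124/16  121/48  121/65  121/63  120/63  120/63  122/64  120/59  119/10 
199 116/56  117/60  116/58  118/59  120/61  122/65  122/42  125/15  12
[... 3008 characters left out ...]
  132/4   125/6   104/3    92/1    93/0    94/0    95/-1   96/1    95/1    96/1    95/1    94/1    94/1    92/1    97/1   119/4   126/4   128/2   127/17  125/47 
217 139/79  131/33  141/4   135/3   105/2    92/1    93/1    96/1    96/0    97/0    96/1    94/-1   93/0    94/1    92/0    90/0   103/2   131/3   132/9   133/37  146/77  149/93 
218 148/91  142/79  133/48  137/17  105/4    89/0    93/0    94/0    95/1    96/0    98/0    96/-1   95/1    95/1    92/0    90/-2  104/-1  124/18  127/46  144/85  152/96  152/97 
219 150/93  150/93  151/94  146/78  109/21   88/-4   92/0    95/0    95/0    96/0    98/1    94/-1   95/0    94/2    94/2    89/-1  103/20  142/74  150/92  151/96  152/97  151/96
```

>>> step_arm(increments=[[[0.12,-0.01,0],[0,0,0],5],[[0.23,-0.01,0],[0,0,0],5],[[0.23,-0.01,0],[0,0,0],5],[[0.23,-0.01,0],[0,0,0],5],[[0.23,-0.01,0],[0,0,0],5],[[0.23,-0.01,0],[0,0,0],5]])

```text
time_s: 13.68
eef_pos: [565.9, 129.3, 160.3]
ee_rot: [-0.0, 0.087, 0.996, -0.0]
force: [-0.2, 0.4, -0.8]
grip_width: 0.15
grip_force: 39.1
```

```bash
python3 q.py
python3 - <<'E'
from h import *
s=ctrl.capture("scene");im=np.array(s["img"]);t=np.array(ctrl.sense()["eef_pos"])
h=np.array([566.7,129,72.]);u,v=map(int,proj(s,h));print(u,v,proj(s,t-[0,0,79.5]))
cv2.imwrite("pics/s6z.png",cv2.resize(im[v-50:v+25,u-50:u+50,::-1],None,fx=6,fy=6,interpolation=cv2.INTER_CUBIC))
E
```

```text
tcp [565.9 129.3 160.3] t 13.725 F [ 0.4  0.3 -0.1] w 0.147 g 39.05207097530365 yyaw 79.97350951084672
ring bbox [300 191  37  36 310]
((318.17840576171875, 209.12454223632812), (35.78386306762695, 36.80314254760742), 100.72945404052734)
316 204 [8, 32, 58, 62, 12, -2, 0, 1, 0, 1, 1, 1, 0, 1, 0, 1, 0] [123, 122, 118, 119, 101, 95, 97, 96, 95, 97, 96, 96, 95, 98, 95, 96, 96]
318 204 [10, 11, 50, 66, 7, -1, 0, 1, 1, 0, 0, 0, 0, 1, 0, 1, 1] [123, 131, 120, 118, 101, 96, 96, 97, 97, 98, 97, 96, 96, 97, 96, 97, 96]
320 204 [7, 6, 45, 65, 17, 0, 0, 2, 0, 2, 1, 1, 1, 0, 0, 1, 1] [122, 125, 116, 118, 103, 95, 95, 96, 95, 98, 95, 96, 95, 95, 95, 96, 95]
217 [154, 135, 124, 126, 121, 108, 106, 95, 90, 93, 95, 98, 97, 97, 97, 95, 93, 93, 92, 95, 105, 103, 113, 130, 140, 149, 151]
221 [155, 154, 150, 150, 140, 135, 127, 99, 90, 93, 95, 96, 98, 97, 96, 94, 94, 94, 90, 97, 117, 127, 144, 150, 152, 152, 152]
hole [567.72404847 129.03324328  72.        ] z tip 80.79770961700254
207 [-0.32  0.13  8.8 ]
208 [0.38 0.01 8.8 ]
209 [ 1.07 -0.12  8.8 ]
210 [ 1.76 -0.24  8.8 ]
211 [ 2.46 -0.36  8.8 ]
212 [ 3.16 -0.48  8.8 ]
213 [ 3.85 -0.61  8.8 ]
214 [ 4.55 -0.73  8.8 ]
368 240 (np.float64(368.02277492096374), np.float64(238.31616487692835))
```

>>> step_arm(increments=[[[0,0,0.3],[0,0,0],5],[[0,0,0.7],[0,0,0],5],[[0,0,1.1],[0,0,0],5],[[0,0,1.5],[0,0,0],5],[[0,0,1.5],[0,0,0],5],[[0,0,1.5],[0,0,0],5]])

```text
time_s: 14.52
eef_pos: [566.0, 129.3, 145.4]
ee_rot: [0.0, 0.087, 0.996, 0.0]
force: [-0.7, 0.1, -0.9]
grip_width: 0.15
grip_force: 39.1
```

>>> step_arm(increments=[[[0,0,0.3],[0,0,0],5],[[0,0,0.7],[0,0,0],5],[[0,0,1.1],[0,0,0],5],[[0,0,1.5],[0,0,0],5],[[0,0,1.75],[0,0,0],5],[[0,0,1.75],[0,0,0],5],[[0,0,1.75],[0,0,0],5],[[0,0,1.75],[0,0,0],5]])

```text
time_s: 15.52
eef_pos: [566.0, 129.3, 127.9]
ee_rot: [0.0, 0.087, 0.996, 0.0]
force: [-0.5, 0.5, -0.6]
grip_width: 0.146
grip_force: 39.1
```

```bash
python3 q.py | sed -n '1,3p;7,9p'
python3 - <<'E'
from h import *
c=ctrl.capture("wrist");im=np.array(c["img"]).astype(int)
t=np.array(ctrl.sense()["eef_pos"]);hole=np.array([567.72,129.03])
# rod edges where it crosses the ring (left/right) and expected for centred stem at z=72
for o in((0,4),(0,-4)): 
    Y=np.array([.174,.985]);print(proj(c,(*(hole+Y*o[1]),72.)))
E
```

```text
tcp [566.  129.3 127.9] t 15.575 F [-0.6  0.4 -0. ] w 0.15 g 39.05227303504944 yyaw 79.97274999501671
ring bbox [297 205  43  40 423]
((318.2653503417969, 225.4406280517578), (40.57638168334961, 42.603946685791016), 88.65776824951172)
233 [123, 116, 105, 98, 101, 101, 93, 88, 89, 91, 91, 91, 93, 93, 92, 91, 88, 89, 88, 86, 95, 101, 103, 101, 97, 114, 132]
237 [146, 126, 118, 129, 128, 124, 99, 86, 89, 89, 91, 91, 92, 93, 92, 91, 89, 89, 88, 86, 92, 116, 122, 122, 121, 124, 131]
hole [567.79202479 129.07053997  72.        ] z tip 48.41454545322922
(np.float64(324.75962443052634), np.float64(225.3822313880413))
(np.float64(311.6110108146898), np.float64(225.37855653212395))
```

```bash
python3 -c "
from rig import ctrl
print(ctrl.finish_job())"
```

```text
the job is handed in; nothing more can be done
None
```

I handed the job in at about 15.6 s of the 58 s allowed: the carriage was home and the probe was held still and upright in the guide hole, centred to about 0.1 mm when last measured just above it. The tip was at about z = 48 mm, halfway down the gap, and I saw no sign of contact with the stand; the hand-in returned no verdict.

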